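Pair the pocket modem with the domed hub and hold the dial at its third click

TASK

Pair the pocket modem with the hub: lay the flat white modem, right way up, balanced in the middle of the domed hub's top and let go of it. Then, with the fingers, press the spring-return dial of the pairing unit down by its bar, past its first two clicks to the third and last one, and finish while holding it there, because it springs back if let go. Leave the black stick modem, the plug-in adaptor and the mug where they are.

Things in the scene. Friction and masses are not known exactly. Their poses are not given: they have to be found in the camera images.
- modem: Pocket modem: loose flat white rounded brick, 66 (its x) x 44 (its y) x 20 (z) mm, about 90 g, lying flat on the table with its right side (small grey disc and black dash) up. Origin: centre of its underside.
- modem_mid (a point): Centre of the pocket modem, 10 mm above its underside; same axes as the modem.
- hub: Domed hub: fixed white plastic dome, a sphere of radius 85 mm cut off by the table, so 167 mm across at the table and 70 mm high; smooth all over, nothing holds the modem but balance and friction. It stands to the left or to the right of the middle, the pairing unit on the other side. Origin: centre of its underside.
- hub_crown (a point): Highest point of the dome, 70 mm above the table.
- unit: Pairing unit: fixed white box 110 x 110 mm and 105 mm high, with a grey dial on its front face (its -x face, 55 mm from the origin). Origin: centre of its underside; z up. The dial is a grey disc 60 mm across; its lever sticks out towards its +y.
- dial_axis (a point): Point on the dial's turning axis, level with the middle of the bar's length: 102 mm in front of the unit's origin (its -x), 75 mm above the table. The axis runs level along the unit's x. The lever points 30 degrees upwards at rest and 30 degrees downwards at the third click, so the bar's horizontal distance from the axis goes 65 - 75 - 65 mm.
- dial_bar (a point): Middle of the dial's bar: a round grey bar 16 mm thick that runs level along the unit's x, 46 mm long, at the end of the lever, 75 mm from the axis. This point is 47 mm in front of the unit's front face; the bar is free 20 mm either way of it. It swings on an arc about the axis: its centre is 112.5 mm above the table at rest, 37.5 mm at the third click.
- dial (a joint): Angle of the dial in rad: 0 at rest, growing as the bar is pressed down. Clicks (detents) at 0.35 and 0.70, the third at 1.05, then some springy overtravel to a hard stop at 1.22 (bar 10 mm lower). A spring always pushes it back, to 0 if let go, from every click. It takes 3 to 8 N downwards at the bar, rising and dipping at each click, and 7 to 12 N to hold it at the third or a little below.
- stick: Loose black stick modem 30 x 90 x 12 mm lying on the table, a bystander. Origin: centre of its underside.
- plug: Loose white plug-in power adaptor 70 x 46 x 40 mm with two pins, thicker than the pocket modem, a bystander. Origin: centre of its underside.
- mug: Loose white mug 80 mm across and 90 mm high, a bystander. Origin: centre of its underside.
There are look-alikes about, which are no part of the job. Leave any yellow look-alike of the modem alone.

How it is judged:
By the outcome, as a careful person would: the job done as asked, in the order asked, and still so for the second after the job is handed in, while the arm keeps its last pose, push and grip.
It also fails if it takes over 58 s, if anything falls off the work surface, if the arm or the gripper's body presses on something with over 40 N, if the wrist force passes 120 N, or if a joint passes its speed limit or range.

ROBOT

A 6-joint arm with a two-finger parallel gripper is mounted at the origin on the work surface. World frame = base frame: x ahead of the robot, y to its left, z up, the work surface at z = 0. Lengths are in m, angles in rad, forces in N, time in s.
With the tool pointing down it reaches from about 0.375 to 0.9 m from the base axis. Payload 3.1 kg.
Tool frame: the origin (TCP) lies on the centre line of the jaws, within the pads' length; the fingertips stand 25 mm ahead of it and the grasp point (between the pads) lies 6 mm ahead of it (manip.tips_ahead is the distance from the TCP to the fingertips, in m); z points along the fingers, y is the direction in which the jaws open and shut (so a half turn about z gives the same grasp; the last joint's range is limited). The gripper opens to 85 mm and grips with 20 to 120 N. Pads are 22 mm wide; open, the fingers measure 114 mm over their backs; the gripper's body (76 mm by 85 mm) begins 54 mm behind the grasp point. The pads swing forward as they close: fully open they stand 13 mm farther back than shut.
Start: joints at [1.04, 0.527, 1.433, -0, 1.181, -0.178], TCP at [0.216, 0.586, 0.256] pointing down, gripper open.
Joint ranges: [-3.08, 3.08], [-0.75, 2.2], [0.22, 2.44], [-1.43, 4.57], [0, 2.65], [-2.85, 2.85]. Speed limits (rad/s): [2.79, 2.79, 3.14, 3.14, 3.14, 3.14].

INTERFACE

Orientations are given as a unit quaternion [x, y, z, w].
In Python, from station import manip gives the robot as it stands.
- The arm moves only by the tool play_rows, never from a script. Its argument "steps" is a list that holds one entry, the list of rows, each a list of 6 numbers: the shift along the tool's x, y, z in m, then the turn, a rotation vector about the tool's x, y, z in degrees. In form: [[[x, y, z, rx, ry, rz], ...]]. A call has 1 to 10 rows; each row shifts and turns the commanded pose from where the row before left it, along the tool's axes as they then stand; what a row does not reach is not made up. A row lasts 1/8 s, in which the tool goes at most 62.5 mm and 10.7 degrees, less where a joint would pass 70% of its speed; a pose out of reach is approached as far as the arm can. A call is refused whole if a number of a shift passes 0.0625 or a number of a turn 10.7, either way. A call with a gripper value outside its range is refused whole. "fingers" is the opening, from 0 (shut) to 1 (fully open), set as the call begins (left out, the last holds). The fingers move at their own pace and stop on an object; "squeeze" is the grip in N (left out, the last holds). Time passes only in rows, so rows that do not move let the fingers close. It gives the time, the measured TCP pose, the force and the opening at its end, in the units of the state.
- manip.sense(): the state, without advancing time (a new reading comes with each control period).
- manip.snapshot(name): name is "scene" or "top"; returns a dict with "img" (400x640x3 uint8, red, green, blue), "K" (3x3 intrinsics, pixels), "world_from_camera" (4x4, takes a point from camera to world coordinates). Camera axes: x right, y down, z forward; pixel columns grow to the right and rows downward; lengths in m; the calibration is good to about 2 mm. A picture is of the moment at which its call begins. There is no depth.
- manip.sign_off(): hands the job in, once; it reports no verdict.
Trained networks look in a picture, given as the dict that the camera call returned (one of the last four; its "shot" number tells which), for a name from the list of things; names that differ only in an ending like _2 or _b are one class to them, and where a whole thing is asked for, a point or a joint stands for the part that bears it (a point fixed in the world has none). Each returns a list of dicts, best first, with "score" (0 to 1); they miss things now and then, are a little off and sometimes report something else, mostly with a low value. They report only what shows in the picture. A call takes as long as a camera call. They do not tell look-alikes from the thing itself.
- manip.regions_of(label, picture): "pixels" (400x640 bool, what is visible of it) and "rect" ([left, top, right, bottom] in pixels, round what is visible of it).
- manip.pinpoint(label, picture): "point" ([column, row] in pixels: a listed point, or the origin of a listed thing).
The state is a dict: "t": time; "q": joint angles; "qd": joint speeds; "tau": joint torques, N m; "tcp_pos": TCP position; "tool_rot": TCP orientation; "force": force on the tool from outside, world axes, zero at the start; "ft_torque": the same for the moment, N m; "finger_gap": opening from 0.0 (shut) to 1.0 (fully open).
Only numpy, scipy, OpenCV 4.12 (cv2) and the standard library are available. Lean on these libraries where they do the work, as an engineer would, in place of code of your own. Each camera call takes 0.05 s, during which the arm holds its last target.

## Working session

There is one attempt and no reset: what is moved stays moved. The work goes in short steps, Python scripts to look and compute and a tool call to move; the robot and the scene stay as the last step left them, time stands still between calls to the robot, and variables do not carry over. Pictures are saved under pics/ and viewed, and the job is handed in when it is done.

Besides the shell and the picture viewer there is one more tool, called after "Emit:" as name([rows], argument=value, ...), one row to a line, values as JSON. play_rows: Moves the arm, as the interface text tells. Its arguments: {"type":"object","properties":{"steps":{"type":"array"},"fingers":{"type":"number"},"squeeze":{"type":"number"}},"required":["steps"]}

```bash
mkdir -p pics; ls; python3 - <<'E'
from station import manip
import cv2,numpy as np
print(manip.sense())
for n in ("scene","top"):
    s=manip.snapshot(n); cv2.imwrite(f"pics/{n}0.png",s["img"][:,:,::-1]); print(n,s["K"].tolist(),s["world_from_camera"].tolist())
    for l in ("modem","hub","unit","stick","plug","mug"):
        for r in manip.regions_of(l,s)[:4]: print(l,round(r["score"],2),r["rect"])
    for l in ("modem_mid","hub_crown","dial_bar","dial_axis","unit","hub","modem"):
        for r in manip.pinpoint(l,s)[:4]: print(l,round(r["score"],2),r["point"])
E
```

```text
pics
{'t': 0.0, 'q': array([ 1.03946997e+00,  5.28472107e-01,  1.43389220e+00,  2.93266509e-06,
        1.18136555e+00, -1.78503497e-01]), 'qd': array([-0.00085219,  0.00058495, -0.00083211, -0.00118468, -0.00018171,
        0.00066226]), 'tau': array([ 1.61442724e-03, -4.42341936e+01, -1.78028888e+01, -5.78503159e-05,
        8.27042037e-03, -3.13152043e-06]), 'tcp_pos': array([0.21560757, 0.58594248, 0.2553331 ]), 'tool_rot': array([ 1.75498285e-01,  9.84479157e-01, -1.00153125e-03, -3.72621933e-04]), 'force': array([-0.15310564, -0.57440734,  0.15796076]), 'ft_torque': array([0.01341668, 0.00216772, 0.02079842]), 'finger_gap': 0.9988764369052997}
scene [[469.84066363400603, 0.0, 312.5406113652197], [0.0, 469.84066363400603, 206.86576371907987], [0.0, 0.0, 1.0]] [[-0.4846409248272818, 0.4950978053216136, -0.7211111822377174, 1.3619485944550445], [0.8744652622758575, 0.29386168050960604, -0.38594794700954926, 0.4556505072222596], [0.020824962313834062, -0.817632849079458, -0.5753632287962411, 0.7381872557353945], [0.0, 0.0, 0.0, 1.0]]
modem 0.81 [340.1, 188.4, 367.2, 204.1]
modem 0.
[... 1283 characters left out ...]
3.9]
modem 0.58 [266.7, 227.7, 294.7, 256.1]
hub 0.59 [400.4, 173.2, 465.4, 236.6]
unit 0.93 [166.6, 180.5, 240.7, 250.3]
unit 0.75 [313.3, 245.7, 337.8, 265.4]
stick 0.65 [303.5, 171.8, 339.5, 188.4]
plug 0.8 [266.1, 119.4, 285.2, 150.7]
mug 0.96 [341.2, 119.6, 376.7, 167.1]
mug 0.27 [162.9, 178.4, 235.7, 252.8]
modem_mid 0.96 [325.4, 254.7]
modem_mid 0.93 [365.9, 248.6]
modem_mid 0.93 [304.3, 289.7]
modem_mid 0.79 [282.0, 245.4]
hub_crown 0.8 [439.3, 201.5]
dial_bar 0.86 [169.2, 243.7]
dial_axis 0.97 [203.2, 245.6]
unit 0.92 [217.5, 211.2]
unit 0.41 [276.1, 136.1]
hub 0.79 [431.3, 204.7]
modem 0.97 [364.8, 245.9]
modem 0.97 [282.8, 240.4]
modem 0.97 [302.5, 289.2]
modem 0.91 [322.6, 254.2]
```

View pics/scene0.png

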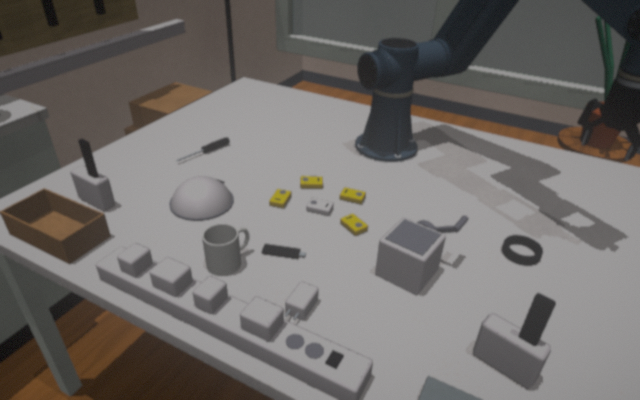

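View pics/top0.png

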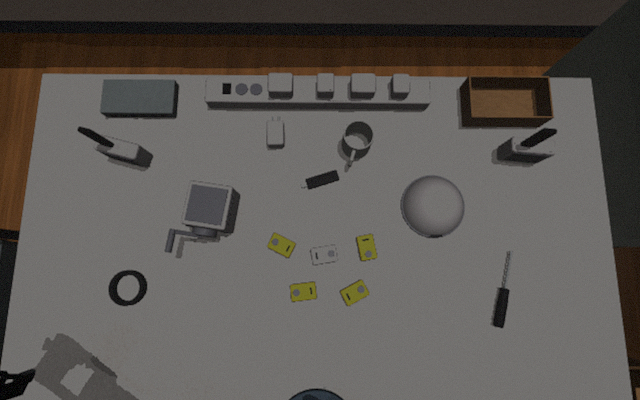

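```bash
python3 - <<'E'
import cv2
a=cv2.imread("pics/top0.png")[220:320,250:390]; cv2.imwrite("pics/tc0.png",cv2.resize(a,None,fx=5.6,fy=5.6,interpolation=cv2.INTER_CUBIC))
a=cv2.imread("pics/scene0.png")[165:245,260:380]; cv2.imwrite("pics/sc0.png",cv2.resize(a,None,fx=6,fy=6,interpolation=cv2.INTER_CUBIC))
E
```

```text
(no output)
```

View pics/tc0.png

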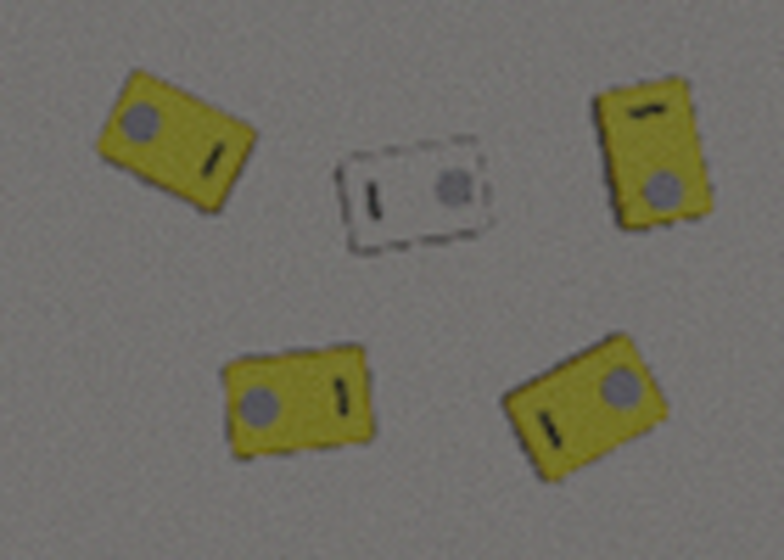

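View pics/sc0.png

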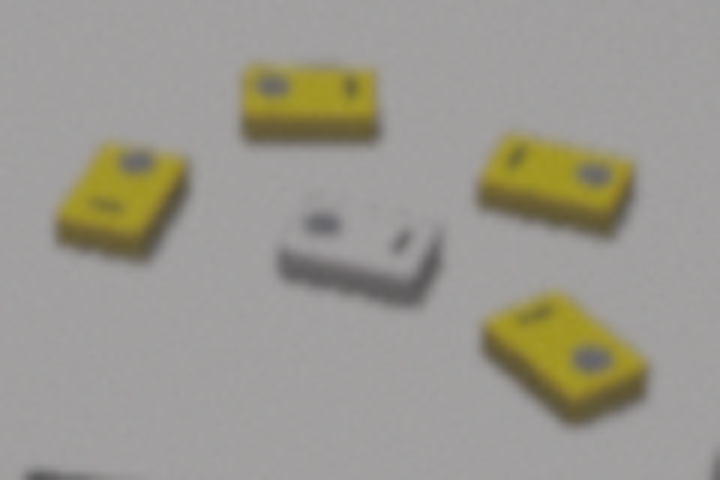

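The white brick is at top (324,255) and scene (320,207). Four yellow look-alikes surround it: top (281,245), (367,247), (303,292) and (354,292). Only the white one fits, and its disc and dash are facing up. Next I'll measure the poses and look at the unit and hub enlarged.

```bash
cat > h.py <<'E'
import numpy as np,cv2
def proj(s,P):
    T=np.linalg.inv(s["world_from_camera"]); p=np.atleast_2d(P)@T[:3,:3].T+T[:3,3]; p=p@s["K"].T; return p[:,:2]/p[:,2:]
def atz(s,uv,z):
    T=s["world_from_camera"]; d=T[:3,:3]@np.linalg.solve(s["K"],[uv[0],uv[1],1]); c=T[:3,3]; return c+d*(z-c[2])/d[2]
E
python3 - <<'E'
from station import manip
import cv2,numpy as np,pickle
from h import *
S=manip.snapshot("scene");T=manip.snapshot("top")
pickle.dump((dict(S),dict(T)),open("s0.pkl","wb"))
for uv in [(338,165),(478,138),(492,230),(357,252),(416,196)]:
    print("corner",atz(T,(250+(uv[0]+.5)/5.6-.5,220+(uv[1]+.5)/5.6-.5),.02).round(4))
print("mid scene",[atz(S,(260+(x+.5)/6-.5,165+(y+.5)/6-.5),.02).round(4) for x,y in[(360,232)]])
for n,s in (("S",S),("T",T)):
    for l,z in (("modem_mid",.01),("modem",0.),("hub_crown",.07),("hub",0),("dial_axis",.075),("dial_bar",.1125),("unit",0)):
        for r in manip.pinpoint(l,s): print(n,l,round(r["score"],2),np.round(r["point"],1),atz(s,r["point"],z).round(3)[:2])
r=manip.regions_of("hub",T)[0]; m=r["pixels"].astype(np.uint8); print(r["rect"])
cv2.imwrite("pics/u1.png",cv2.resize(T["img"][165:265,150:250,::-1],None,fx=6,fy=6,interpolation=cv2.INTER_CUBIC))
cv2.imwrite("pics/u2.png",cv2.resize(S["img"][205:300,370:475,::-1],None,fx=6,fy=6,interpolation=cv2.INTER_CUBIC))
cv2.imwrite("pics/h1.png",cv2.resize(T["img"][160:250,385:480,::-1],None,fx=6,fy=6,interpolation=cv2.INTER_CUBIC))
E
```

```text
corner [0.4503 0.0175 0.02  ]
corner [ 0.4632 -0.0482  0.02  ]
corner [ 0.4205 -0.0547  0.02  ]
corner [0.4101 0.0083 0.02  ]
corner [ 0.4361 -0.0191  0.02  ]
mid scene [array([ 0.4374, -0.018 ,  0.02  ])]
S modem_mid 0.9 [352.6 196.4] [0.348 0.039]
S modem_mid 0.76 [279.6 196.3] [ 0.451 -0.136]
S modem_mid 0.66 [318.  204.4] [ 0.432 -0.026]
S modem_mid 0.61 [352.7 223. ] [0.46  0.091]
S modem_mid 0.6 [310.8 182.4] [ 0.344 -0.097]
S modem 0.88 [319.3 207.9] [ 0.432 -0.021]
S modem 0.81 [353.9 198.3] [0.341 0.04 ]
S modem 0.67 [279.1 200. ] [ 0.455 -0.136]
S modem 0.67 [312.  185.8] [ 0.344 -0.093]
S modem 0.56 [350.3 225.9] [0.462 0.086]
S hub_crown 0.86 [198.3 176. ] [ 0.555 -0.328]
S hub 0.67 [201.8 201.3] [ 0.569 -0.315]
S hub 0.25 [220.7 263.4] [ 0.745 -0.112]
S dial_axis 0.89 [431.6 222.2] [0.442 0.284]
S dial_bar 0.64 [463.9 219.2] [0.446 0.353]
S unit 0.69 [404.2 273. ] [0.56  0.269]
S unit 0.21 [199.6 178.5] [ 0.48  -0.398]
T modem_mid 0.84 [326.1 254.5] [ 0.437 -0.025]
T modem_mid 0.77 [303.8 289.4] [0.346 0.033]
T modem_mid 0.63 [280.2 245.3] [0.46  0.097]
T modem_mid 0.59 [366.2 249.2] [ 0.451 -0.132]
T modem 0.85 [302.6 288.4] [0.348 0.036]
T modem 0.76 [353.7 297.3] [ 0.326 -0.098]
T modem 0.63 [323.5 253.3] [ 0.44  -0.018]
T modem 0.63 [368.9 249.7] [ 0.45 -0.14]
T modem 0.55 [280.8 242.4] [0.469 0.096]
T hub_crown 0.89 [440.1 201.6] [ 0.57  -0.315]
T hub 0.81 [431.5 206.4] [ 0.569 -0.314]
T dial_axis 0.61 [201.6 246.5] [0.453 0.285]
T dial_bar 0.62 [168.1 243.9] [0.457 0.353]
T unit 0.88 [218.3 210.6] [0.554 0.268]
[401.8, 176.8, 463.5, 235.4]
```

View pics/u1.png

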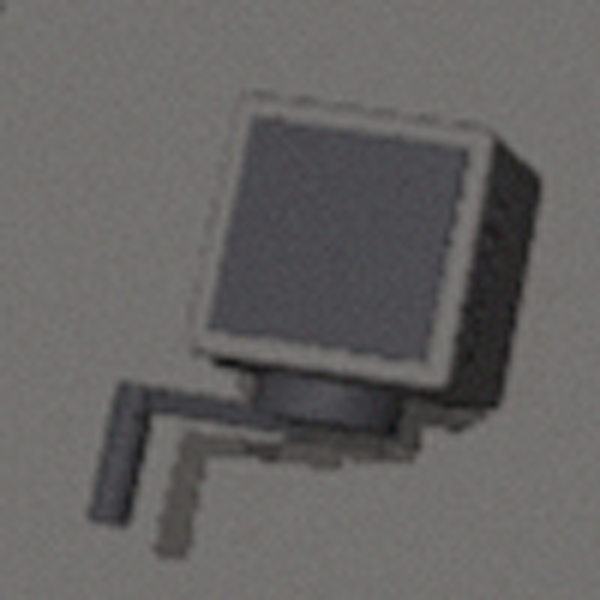

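View pics/u2.png

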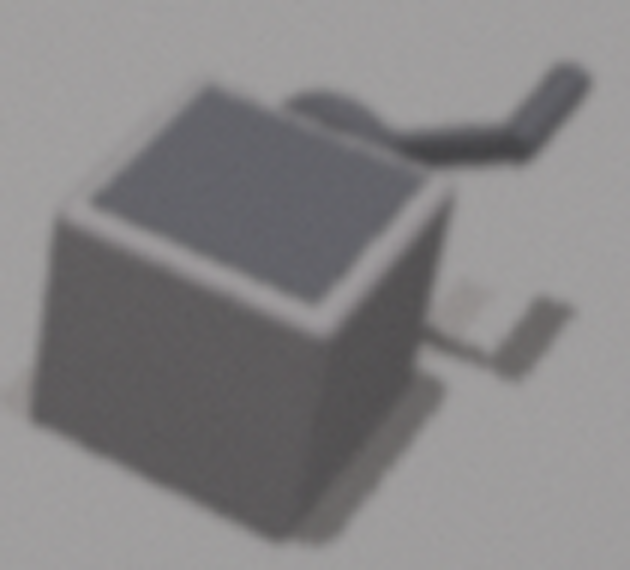

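View pics/h1.png

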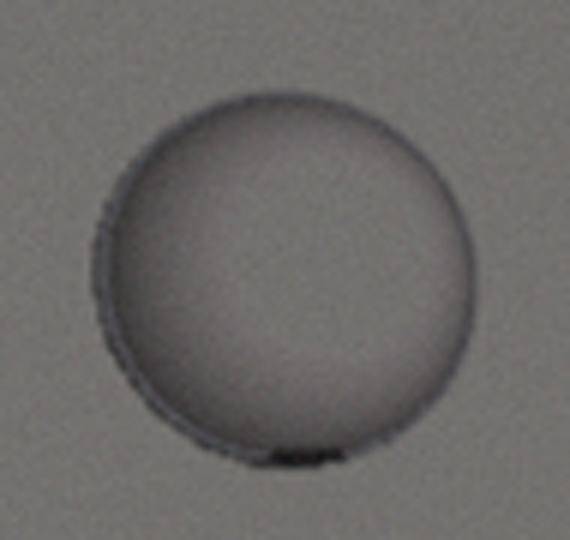

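```bash
python3 - <<'E'
import pickle,numpy as np,cv2
from h import *
from scipy.optimize import least_squares
S,T=pickle.load(open("s0.pkl","rb"))
f=lambda p,o,k:np.array([[o[0]+(x+.5)/k-.5,o[1]+(y+.5)/k-.5] for x,y in p])
tt=f([(243,93),(493,130),(445,388),(197,350),(133,385),(108,522)],(150,165),6)
ss=f([(203,80),(60,210),(322,335),(452,187),(35,418),(280,542)],(370,205),6)
a=.055
U=lambda p,L:np.c_[np.c_[L[:,0]*np.cos(p[2])-L[:,1]*np.sin(p[2])+p[0],L[:,0]*np.sin(p[2])+L[:,1]*np.cos(p[2])+p[1]],L[:,2]]
Lt=np.array([[a,a,.105],[a,-a,.105],[-a,-a,.105],[-a,a,.105],[-.079,.065,.1125],[-.125,.065,.1125]])
Ls=np.array([[-a,-a,.105],[a,-a,.105],[a,a,.105],[-a,a,.105],[a,-a,0],[a,a,0]])
r=lambda p:np.r_[(proj(T,U(p,Lt))-tt).ravel(),(proj(S,U(p,Ls))-ss).ravel()]
for nm,fn in(("both",r),("T",lambda p:r(p)[:12]),("S",lambda p:r(p)[12:])):
    o=least_squares(fn,[.55,.27,0]);print(nm,o.x.round(4),np.degrees(o.x[2]).round(1),np.abs(o.fun).max().round(2))
    print(" axis,bar",U(o.x,np.array([[-.102,0,.075],[-.102,.065,.1125],[-.102,.075,.075],[-.102,.065,.0375]])).round(4).tolist())
# hub outline
th=np.linspace(0,2*np.pi,180);ph=np.linspace(0,np.arccos(15/85.),25)
TH,PH=np.meshgrid(th,ph);C=np.c_[(.085*np.sin(PH)*np.cos(TH)).ravel(),(.085*np.sin(PH)*np.sin(TH)).ravel(),(.085*np.cos(PH)).ravel()-.015]
for nm,s,c0 in(("T",T,(.569,-.314)),("S",S,(.569,-.314))):
    h=cv2.convexHull(proj(s,C+[*c0,0]).astype(np.float32))[:,0]
    print(nm,"pred rect",h.min(0),h.max(0))
print("obs T", f([(95,90),(475,465)],(385,160),6))
img=T["img"][:,:,::-1].copy();imgs=S["img"][:,:,::-1].copy()
for n,s,im,b in(("T",T,img,(160,250,385,480)),("S",S,imgs,(165,230,160,245))):
    k=6;cr=cv2.resize(im[b[0]:b[1],b[2]:b[3]],None,fx=k,fy=k,interpolation=cv2.INTER_CUBIC)
    h=cv2.convexHull(proj(s,C+[.569,-.314,0]).astype(np.float32))[:,0]
    q=((h-[b[2],b[0]]+.5)*k-.5).round().astype(np.int32);cv2.polylines(cr,[q],True,(0,0,255),1);cv2.imwrite(f"pics/hub{n}.png",cr)
E
```

```text
both [ 0.555   0.2709 -0.1502] -8.6 3.28
 axis,bar [[0.4541, 0.2862, 0.075], [0.4639, 0.3504, 0.1125], [0.4653, 0.3603, 0.075], [0.4639, 0.3504, 0.0375]]
T [ 0.5548  0.2692 -0.1546] -8.9 2.66
 axis,bar [[0.454, 0.2849, 0.075], [0.464, 0.3491, 0.1125], [0.4656, 0.359, 0.075], [0.464, 0.3491, 0.0375]]
S [ 0.5553  0.2724 -0.1603] -9.2 2.68
 axis,bar [[0.4546, 0.2887, 0.075], [0.465, 0.3528, 0.1125], [0.4666, 0.3627, 0.075], [0.465, 0.3528, 0.0375]]
T pred rect [400.9635 176.4786] [462.49692 236.84943]
S pred rect [170.68718 175.0797 ] [232.81863 219.5116 ]
obs T [[400.41666667 174.58333333]
 [463.75       237.08333333]]
```

View pics/hubT.png

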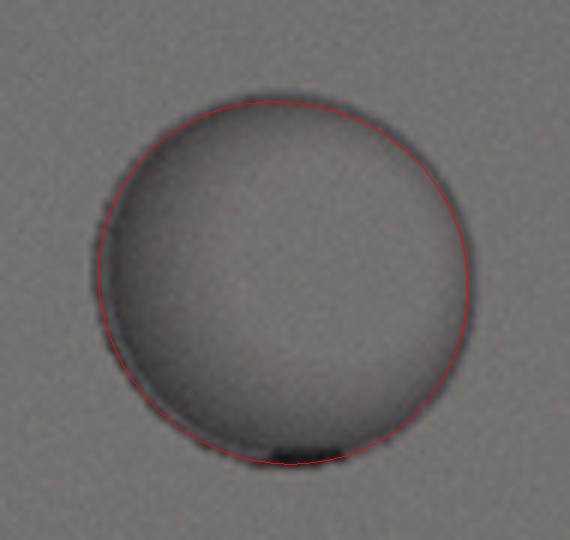

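View pics/hubS.png

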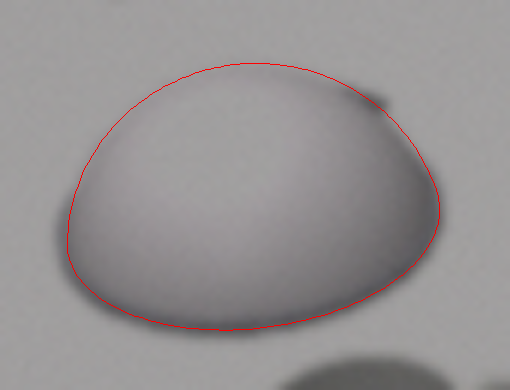

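```bash
python3 - <<'E'
import pickle,numpy as np,cv2
from h import *
S,T=pickle.load(open("s0.pkl","rb"))
f=lambda p,o,k:np.array([[o[0]+(x+.5)/k-.5,o[1]+(y+.5)/k-.5] for x,y in p])
tt=f([(133,388),(108,515)],(150,165),6)
print("T bar ends",[atz(T,p,.1125).round(4)[:2] for p in tt])
ss=f([(520,148),(572,78)],(370,205),6)
print("S bar ends",[atz(S,p,.1125).round(4)[:2] for p in ss])
print("T top corners",[atz(T,p,.105).round(4)[:2] for p in f([(243,93),(493,130),(445,388),(197,350)],(150,165),6)])
print("S top corners",[atz(S,p,.105).round(4)[:2] for p in f([(203,80),(60,210),(322,335),(452,187)],(370,205),6)])
print("S base",[atz(S,p,0).round(4)[:2] for p in f([(35,418),(280,542)],(370,205),6)])
E
```

```text
T bar ends [array([0.4918, 0.3473]), array([0.4414, 0.3535])]
S bar ends [array([0.4915, 0.3481]), array([0.4382, 0.3537])]
T top corners [array([0.6145, 0.3138]), array([0.5995, 0.2102]), array([0.4931, 0.2248]), array([0.508 , 0.3255])]
S top corners [array([0.5008, 0.2306]), array([0.6015, 0.2135]), array([0.6188, 0.316 ]), array([0.5168, 0.3315])]
S base [array([0.5969, 0.213 ]), array([0.6122, 0.3151])]
```

```bash
cat >> h.py <<'E'
def axes(q):
    from scipy.spatial.transform import Rotation as R
    return R.from_quat(q).as_matrix()
def goto(st,target,yang):
    """shift in tool axes (after turn) and turn about tool z [deg] so that tool y lies at world angle yang (deg, mod 180), tool straight down"""
    from scipy.spatial.transform import Rotation as R
    M=axes(st["tool_rot"]); cands=[]
    for a in (yang,yang+180):
        c,s=np.cos(np.radians(a)),np.sin(np.radians(a)); Y=np.array([c,s,0]);Z=np.array([0,0,-1.]);X=np.cross(Y,Z)
        D=np.c_[X,Y,Z]; rv=R.from_matrix(M.T@D).as_rotvec(degrees=True); cands.append((np.linalg.norm(rv),rv,D))
    n,rv,D=min(cands,key=lambda t:t[0])
    d=np.array(target)-st["tcp_pos"]
    print("turn",rv.round(2),"shift in new axes",(D.T@d).round(4),"in old axes",(M.T@d).round(4))
E
python3 - <<'E'
from station import manip
from h import *
print(manip.tips_ahead); st=manip.sense(); goto(st,[.4365,-.0185,.11],10.5)
E
```

```text
0.025
turn [-0.    0.   59.29] shift in new axes [-0.6351  0.1066  0.1463] in old axes [-0.416  -0.4915  0.1463]
```

Emit:
play_rows([
  [[0,0,0,0,0,9.9],[0,0,0,0,0,9.9],[0,0,0,0,0,9.9],[0,0,0,0,0,9.9],[0,0,0,0,0,9.9],[0,0,0,0,0,9.8]],
], fingers=0.75, squeeze=30)

```text
t: 3.0
tcp_pos: [0.2159, 0.5865, 0.2563]
tool_rot: [0.642, 0.767, -0.0, 0.0]
force: [0.0, -0.3, -0.0]
finger_gap: 0.749
```

Emit:
play_rows([
  [[-0.055,0.01,0,0,0,0],[-0.058,0.01,0,0,0,0],[-0.058,0.01,0,0,0,0],[-0.058,0.01,0,0,0,0],[-0.058,0.01,0,0,0,0],[-0.058,0.01,0,0,0,0],[-0.058,0.01,0,0,0,0],[-0.058,0.01,0.02,0,0,0],[-0.058,0.01,0.03,0,0,0],[-0.058,0.01,0.03,0,0,0]],
])

```text
t: 4.25
tcp_pos: [0.4182, 0.0413, 0.1794]
tool_rot: [0.64, 0.769, 0.001, 0.001]
force: [1.5, 0.2, 0.6]
finger_gap: 0.751
```

Emit:
play_rows([
  [[-0.04,0.004,0.03,0,0,0],[-0.018,0.003,0.036,0,0,0],[0,0,0,0,0,0]],
])

```text
t: 4.62
tcp_pos: [0.434, -0.0134, 0.1119]
tool_rot: [0.641, 0.768, -0.001, -0.002]
force: [0.1, 1.0, -0.3]
finger_gap: 0.751
```

```bash
python3 - <<'E'
from station import manip
from h import *
st=manip.sense(); print(st["tcp_pos"],st["t"]); goto(st,[.4365,-.0185,.028],10.5)
S=manip.snapshot("scene");T=manip.snapshot("top")
a=cv2.resize(S["img"][130:250,250:400,::-1],None,fx=5,fy=4.8,interpolation=cv2.INTER_CUBIC)
cv2.imwrite("pics/a1.png",a)
E
```

```text
[ 0.43400559 -0.01344282  0.11188229] 4.625
turn [-0.22 -0.11 -0.19] shift in new axes [-0.0054  0.0015  0.0839] in old axes [-0.0056  0.0019  0.0839]
```

View pics/a1.png

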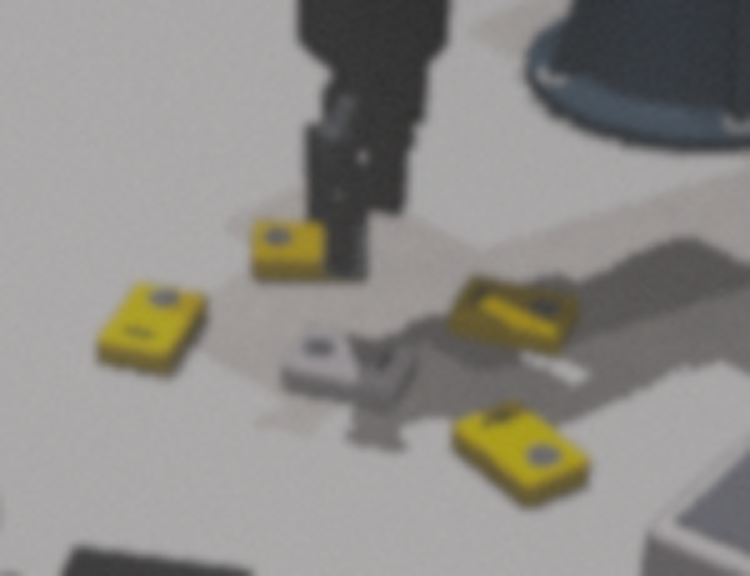

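The gripper hovers above the white modem (crop 340,365). The shadow falls on it and the yellow ones are clear of the fingers.

Emit:
play_rows([
  [[-0.001,0,0.02,0,0,0],[0,0,0.02,0,0,0],[0,0,0.02,0,0,0],[0,0,0.01,0,0,0],[0,0,0,0,0,0],[0,0,0,0,0,0]],
])

```text
t: 5.48
tcp_pos: [0.4351, -0.0133, 0.0444]
tool_rot: [0.639, 0.769, 0.0, 0.001]
force: [-0.3, 0.5, 0.4]
finger_gap: 0.751
```

```bash
python3 - <<'E'
from station import manip
from h import *
st=manip.sense(); print(st["tcp_pos"],st["t"]); goto(st,[.4365,-.0185,.028],10.5)
S=manip.snapshot("scene")
a=cv2.resize(S["img"][150:250,260:380,::-1],None,fx=6,fy=6,interpolation=cv2.INTER_CUBIC)
cv2.imwrite("pics/a2.png",a)
E
```

```text
[ 0.43513541 -0.01325588  0.04441766] 5.475
turn [0.08 0.04 0.02] shift in new axes [-0.0054  0.0004  0.0164] in old axes [-0.0054  0.0004  0.0164]
```

View pics/a2.png

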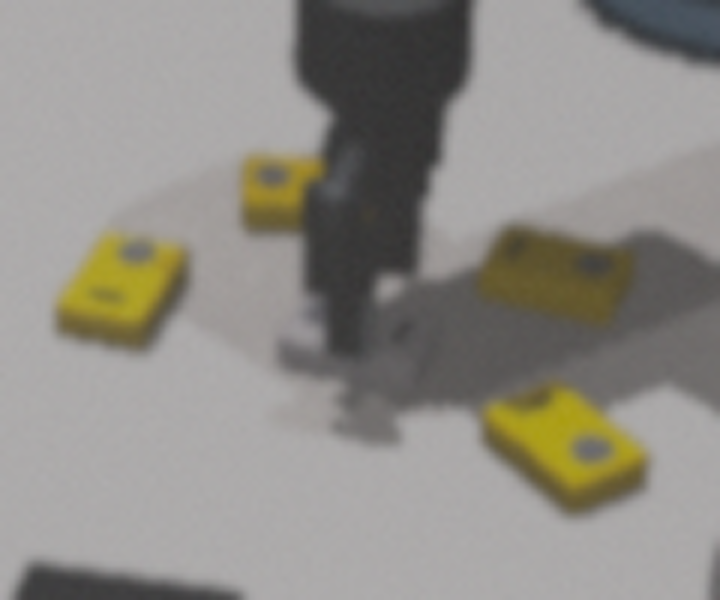

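Emit:
play_rows([
  [[-0.005,0,0,0,0,0],[0,0,0.01,0,0,0],[0,0,0.008,0,0,0],[0,0,0,0,0,0],[0,0,0,0,0,0]],
])

```text
t: 6.15
tcp_pos: [0.4354, -0.0183, 0.0253]
tool_rot: [0.64, 0.769, -0.0, -0.0]
force: [0.0, 0.3, 0.4]
finger_gap: 0.753
```

Emit:
play_rows([
  [[0,0,0,0,0,0],[0,0,0,0,0,0],[0,0,0,0,0,0],[0,0,0,0,0,0],[0,0,0,0,0,0],[0,0,0,0,0,0]],
], fingers=0, squeeze=30)

```text
t: 6.9
tcp_pos: [0.4357, -0.0184, 0.0258]
tool_rot: [0.64, 0.769, 0.0, 0.0]
force: [0.4, 1.2, 5.2]
finger_gap: 0.507
```

```bash
python3 - <<'E'
from station import manip
from h import *
st=manip.sense(); print(st["tcp_pos"],st["t"],st["finger_gap"]*85)
S=manip.snapshot("scene");T=manip.snapshot("top")
a=cv2.resize(S["img"][150:250,260:380,::-1],None,fx=6,fy=6,interpolation=cv2.INTER_CUBIC)
cv2.imwrite("pics/a3.png",a)
E
```

```text
[ 0.43570435 -0.01836945  0.02578148] 6.9 43.13316413928218
```

View pics/a3.png

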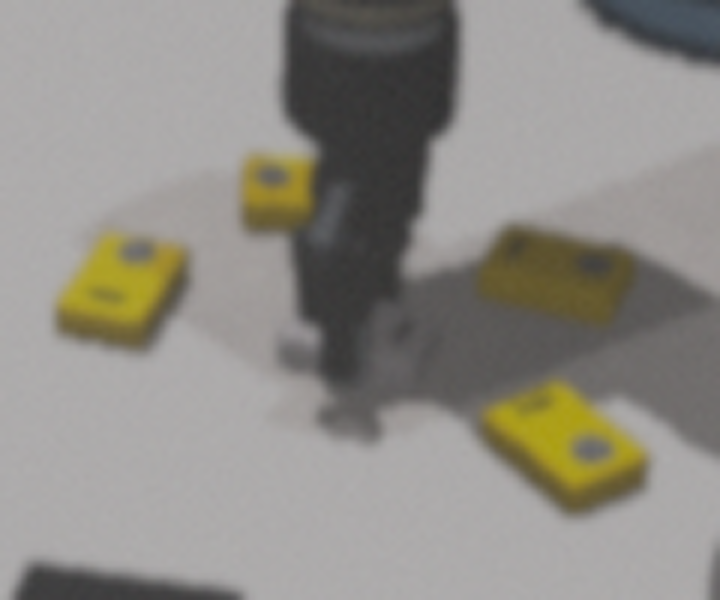

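Emit:
play_rows([
  [[0,0,-0.01,0,0,0],[0,0,-0.025,0,0,0],[0,0,-0.035,0,0,0],[0,0,-0.035,0,0,0],[0,0,-0.03,0,0,0],[0,0,-0.01,0,0,0],[0,0,0,0,0,0],[0,0,0,0,0,0]],
])

```text
t: 8.0
tcp_pos: [0.4348, -0.0182, 0.1696]
tool_rot: [0.64, 0.769, -0.0, -0.001]
force: [0.3, -0.5, -1.0]
finger_gap: 0.511
```

```bash
python3 - <<'E'
from station import manip
from h import *
st=manip.sense(); print(st["tcp_pos"],st["t"],st["finger_gap"]*85,st["force"])
goto(st,[.571,-.315,.17],10.5)
goto(st,[.571,-.315,.17],-20)
S=manip.snapshot("scene");T=manip.snapshot("top")
a=cv2.resize(S["img"][110:230,250:400,::-1],None,fx=5,fy=5,interpolation=cv2.INTER_CUBIC)
cv2.imwrite("pics/a4.png",a)
E
```

```text
[ 0.4347997  -0.01819333  0.16957673] 8.0 43.4526891443826 [ 0.33909513 -0.52462324 -0.99300932]
turn [-0.13 -0.06 -0.02] shift in new axes [-0.3167  0.0798 -0.0004] in old axes [-0.3166  0.0799 -0.001 ]
turn [-1.400e-01 -3.000e-02  3.048e+01] shift in new axes [-0.2323  0.2295 -0.0004] in old axes [-0.3166  0.0799 -0.001 ]
```

View pics/a4.png

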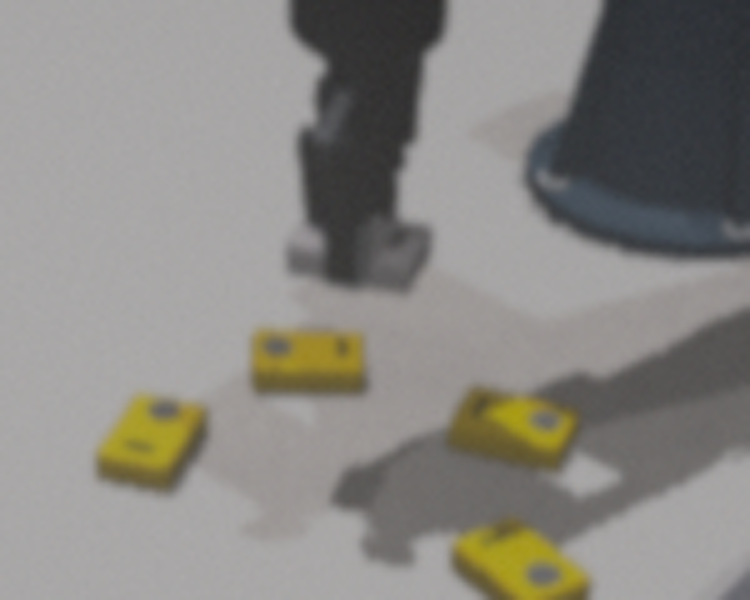

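The modem is held level, with roughly equal amounts showing on both sides of the fingers. I'll carry it over the hub.

Emit:
play_rows([
  [[-0.02,0.005,0,0,0,0],[-0.04,0.01,0,0,0,0],[-0.04,0.01,0,0,0,0],[-0.045,0.011,0,0,0,0],[-0.045,0.012,0,0,0,0],[-0.045,0.011,0,0,0,0],[-0.04,0.01,0,0,0,0],[-0.03,0.008,0,0,0,0],[-0.012,0.003,0,0,0,0],[0,0,0,0,0,0]],
])

```text
t: 9.35
tcp_pos: [0.5715, -0.3163, 0.1697]
tool_rot: [0.64, 0.768, 0.0, -0.001]
force: [0.4, 0.2, -1.6]
finger_gap: 0.505
```

Emit:
play_rows([
  [[0,0,0.02,0,0,0],[0,0,0.02,0,0,0],[0,0,0.015,0,0,0],[0,0,0,0,0,0],[0,0,0,0,0,0],[0,0,0,0,0,0]],
])

```text
t: 10.1
tcp_pos: [0.5725, -0.3158, 0.1165]
tool_rot: [0.639, 0.769, 0.0, 0.001]
force: [0.6, -0.5, -1.0]
finger_gap: 0.506
```

```bash
python3 - <<'E'
from station import manip
from h import *
st=manip.sense(); print(st["tcp_pos"],st["t"],st["finger_gap"]*85,st["force"])
goto(st,[.571,-.315,.097],10.5)
S=manip.snapshot("scene");T=manip.snapshot("top")
a=cv2.resize(S["img"][110:230,140:290,::-1],None,fx=5,fy=5,interpolation=cv2.INTER_CUBIC)
cv2.imwrite("pics/a5.png",a)
print(proj(S,[[.571,-.315,.07]]),proj(T,[[.571,-.315,.07]]))
a=cv2.resize(T["img"][150:270,370:520,::-1],None,fx=5,fy=5,interpolation=cv2.INTER_CUBIC)
cv2.imwrite("pics/a5t.png",a)
E
```

```text
[ 0.5724562  -0.31581297  0.11650292] 10.1 42.97681033793554 [ 0.62527824 -0.49332461 -0.97857282]
turn [ 0.07  0.08 -0.  ] shift in new axes [ 0.0011 -0.0013  0.0195] in old axes [ 0.0011 -0.0013  0.0195]
[[198.29394952 179.95283115]] [[439.92032618 201.17743992]]
```

View pics/a5.png

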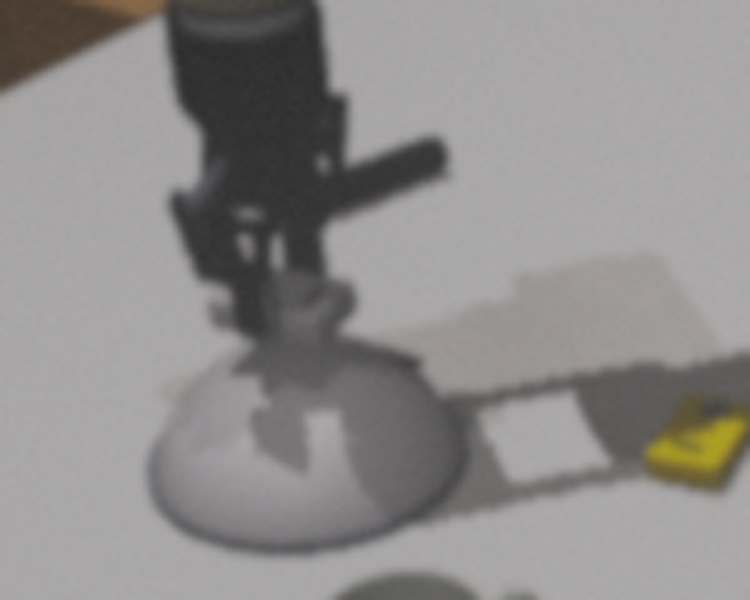

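View pics/a5t.png

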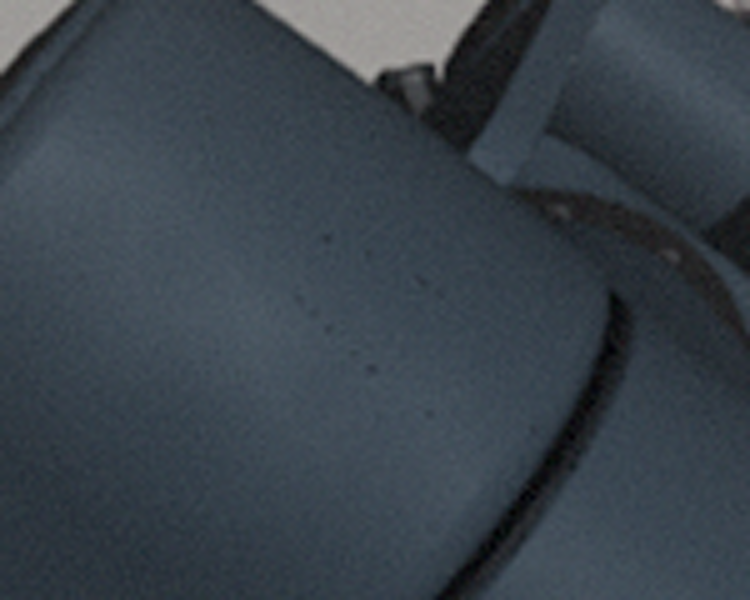

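Emit:
play_rows([
  [[0.001,-0.001,0.008,0,0,0],[0,0,0.007,0,0,0],[0,0,0.002,0,0,0],[0,0,0,0,0,0],[0,0,0,0,0,0]],
])

```text
t: 10.82
tcp_pos: [0.5709, -0.3148, 0.0986]
tool_rot: [0.64, 0.769, 0.0, 0.0]
force: [0.1, -0.0, -1.4]
finger_gap: 0.507
```

Emit:
play_rows([
  [[0,0,0.001,0,0,0],[0,0,0.001,0,0,0],[0,0,0,0,0,0],[0,0,0,0,0,0]],
])

```text
t: 11.32
tcp_pos: [0.5708, -0.3147, 0.0966]
tool_rot: [0.64, 0.769, -0.0, 0.0]
force: [-0.0, 0.6, -1.3]
finger_gap: 0.508
```

Emit:
play_rows([
  [[0,0,0.001,0,0,0],[0,0,0,0,0,0],[0,0,0,0,0,0]],
])

```text
t: 11.7
tcp_pos: [0.5709, -0.3148, 0.0958]
tool_rot: [0.64, 0.769, 0.0, 0.0]
force: [0.2, -0.4, 1.1]
finger_gap: 0.506
```

Contact: the force stepped up by about 2.4 N at the expected height. Releasing now.

Emit:
play_rows([
  [[0,0,0,0,0,0],[0,0,0,0,0,0],[0,0,0,0,0,0],[0,0,0,0,0,0],[0,0,0,0,0,0],[0,0,0,0,0,0]],
], fingers=0.65)

```text
t: 12.45
tcp_pos: [0.5708, -0.3147, 0.0955]
tool_rot: [0.64, 0.769, 0.0, 0.0]
force: [0.5, -0.4, -0.5]
finger_gap: 0.65
```

```bash
python3 - <<'E'
from station import manip
from h import *
st=manip.sense(); print(st["tcp_pos"],st["t"],st["finger_gap"]*85,st["force"])
S=manip.snapshot("scene")
a=cv2.resize(S["img"][110:230,140:290,::-1],None,fx=5,fy=5,interpolation=cv2.INTER_CUBIC)
cv2.imwrite("pics/a6.png",a)
E
```

```text
[ 0.57079331 -0.31470601  0.09553684] 12.45 55.25014885048118 [ 0.46238303 -0.35897845 -0.53402707]
```

View pics/a6.png

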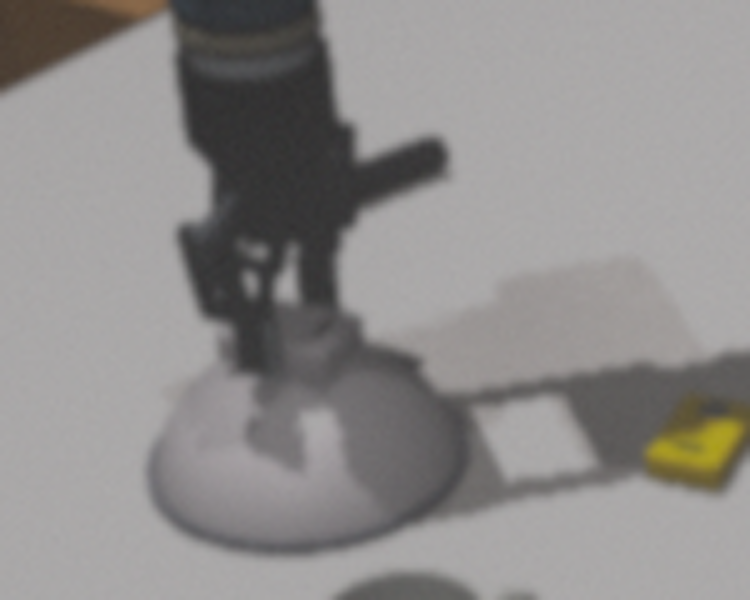

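It sits level on the crown. Retreating straight up.

Emit:
play_rows([
  [[0,0,-0.004,0,0,0],[0,0,-0.01,0,0,0],[0,0,-0.02,0,0,0],[0,0,-0.03,0,0,0],[0,0,-0.04,0,0,0],[0,0,-0.03,0,0,0],[0,0,0,0,0,0]],
])

```text
t: 13.38
tcp_pos: [0.5725, -0.316, 0.2344]
tool_rot: [0.639, 0.769, 0.0, 0.004]
force: [-0.7, 0.5, -0.2]
finger_gap: 0.651
```

```bash
python3 - <<'E'
from station import manip
from h import *
st=manip.sense(); print(st["tcp_pos"],st["t"])
goto(st,[.464,.354,.19],82)
goto(st,[.464,.354,.19],-98)
S=manip.snapshot("scene")
a=cv2.resize(S["img"][110:230,140:290,::-1],None,fx=5,fy=5,interpolation=cv2.INTER_CUBIC)
cv2.imwrite("pics/a7.png",a)
E
```

```text
[ 0.57249751 -0.31598439  0.23443397] 13.375
turn [ 5.000e-02  5.500e-01 -7.151e+01] shift in new axes [0.2007 0.6484 0.0444] in old axes [0.6788 0.0151 0.0399]
turn [ 5.000e-02  5.500e-01 -7.151e+01] shift in new axes [0.2007 0.6484 0.0444] in old axes [0.6788 0.0151 0.0399]
```

View pics/a7.png

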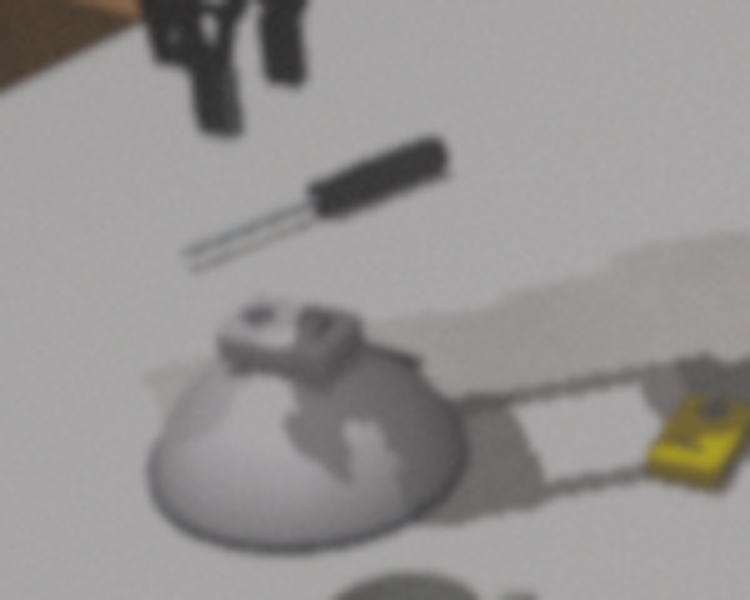

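The modem rests on the crown, disc and dash up, at crop (290,335). Next I'll move over to the dial with the fingers shut.

Emit:
play_rows([
  [[0.04,0.001,0,0,0,0],[0.06,0.001,0,0,0,0],[0.06,0.001,0,0,0,0],[0.06,0.001,0,0,0,0],[0.06,0.001,0,0,0,0],[0.06,0.002,0,0,0,0],[0.06,0.002,0,0,0,0],[0.06,0.002,0,0,0,0],[0.06,0.002,0,0,0,0],[0.06,0.002,0,0,0,0]],
], fingers=0)

```text
t: 14.68
tcp_pos: [0.4787, 0.2599, 0.2286]
tool_rot: [0.64, 0.769, -0.001, -0.001]
force: [0.7, -0.4, -0.0]
finger_gap: 0.002
```

Emit:
play_rows([
  [[0.06,0,0,0,0,0],[0.039,0,0,0,0,-10.2],[0,0,0,0,0,-10.2],[0,0,0,0,0,-10.2],[0,0,0,0,0,-10.2],[0,0,0,0,0,-10.2],[0,0,0,0,0,-10.2],[0,0,0,0,0,-10.2],[0,0,0,0,0,0],[0,0,0,0,0,0]],
])

```text
t: 15.92
tcp_pos: [0.4615, 0.3555, 0.2289]
tool_rot: [0.072, 0.997, -0.0, -0.001]
force: [-0.1, -0.9, -0.9]
finger_gap: 0.001
```

```bash
python3 - <<'E'
from station import manip
from h import *
st=manip.sense(); print(st["tcp_pos"],st["t"],st["finger_gap"],st["q"].round(2))
goto(st,[.460,.354,.165],82)
S=manip.snapshot("scene");T=manip.snapshot("top")
a=cv2.resize(S["img"][130:300,370:520,::-1],None,fx=3.5,fy=3.5,interpolation=cv2.INTER_CUBIC)
cv2.imwrite("pics/b1.png",a)
a=cv2.resize(T["img"][140:270,370:520,::-1],None,fx=5,fy=4.6,interpolation=cv2.INTER_CUBIC)
a=cv2.resize(T["img"][150:260,380:490,::-1],None,fx=5,fy=5,interpolation=cv2.INTER_CUBIC)
cv2.imwrite("pics/b1t.png",a)
for r in manip.regions_of("modem",T): print(r["score"],r["rect"])
print(proj(T,[[.571,-.315,.09]]))
E
```

```text
[0.46153133 0.35545956 0.22893302] 15.925 0.0013139951269149663 [ 0.46  0.5   1.57 -0.    1.07 -0.96]
turn [-0.05 -0.07 -0.26] shift in new axes [ 0.0013 -0.0017  0.0639] in old axes [ 0.0012 -0.0016  0.0639]
0.88 [427.9, 186.8, 457.5, 210.0]
0.82 [265.8, 230.4, 292.4, 257.4]
0.81 [343.3, 281.7, 369.9, 305.2]
0.75 [289.6, 281.4, 317.7, 300.4]
0.57 [357.2, 234.3, 376.5, 262.5]
0.29 [165.1, 226.0, 215.6, 254.5]
[[442.46165224 199.81167647]]
```

View pics/b1.png

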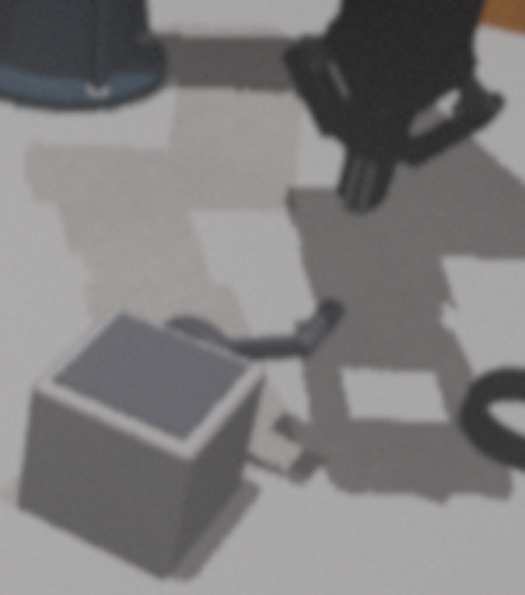

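View pics/b1t.png

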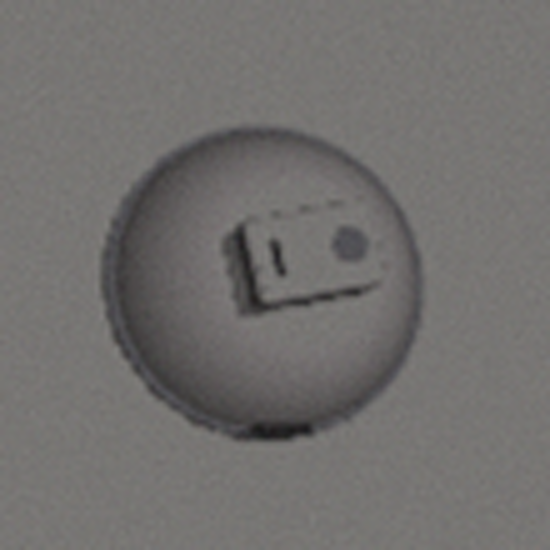

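Emit:
play_rows([
  [[0,0,0.02,0,0,0],[0,0,0.025,0,0,0],[0,0,0.02,0,0,0],[0,0,0.01,0,0,0],[0,0,0,0,0,0],[0,0,0,0,0,0]],
])

```text
t: 16.82
tcp_pos: [0.4625, 0.356, 0.1553]
tool_rot: [0.071, 0.997, 0.0, 0.001]
force: [-0.7, 1.1, -0.1]
finger_gap: 0.002
```

Emit:
play_rows([
  [[0,0,0.005,0,0,0],[0,0,0.005,0,0,0],[0,0,0,0,0,0],[0,0,0,0,0,0]],
])

```text
t: 17.32
tcp_pos: [0.4623, 0.3559, 0.145]
tool_rot: [0.071, 0.997, 0.0, 0.0]
force: [-0.5, 0.9, 3.5]
finger_gap: -0.002
```

```bash
python3 - <<'E'
from station import manip
from h import *
st=manip.sense(); print(st["tcp_pos"],st["t"],st["force"])
S=manip.snapshot("scene");T=manip.snapshot("top")
a=cv2.resize(S["img"][170:300,370:500,::-1],None,fx=4.5,fy=4.5,interpolation=cv2.INTER_CUBIC)
cv2.imwrite("pics/b2.png",a)
a=cv2.resize(T["img"][160:270,130:260,::-1],None,fx=5,fy=5,interpolation=cv2.INTER_CUBIC)
cv2.imwrite("pics/b2t.png",a)
E
```

```text
[0.46227799 0.3558632  0.14501605] 17.325 [-0.53049323  0.89075928  3.46653831]
```

View pics/b2.png

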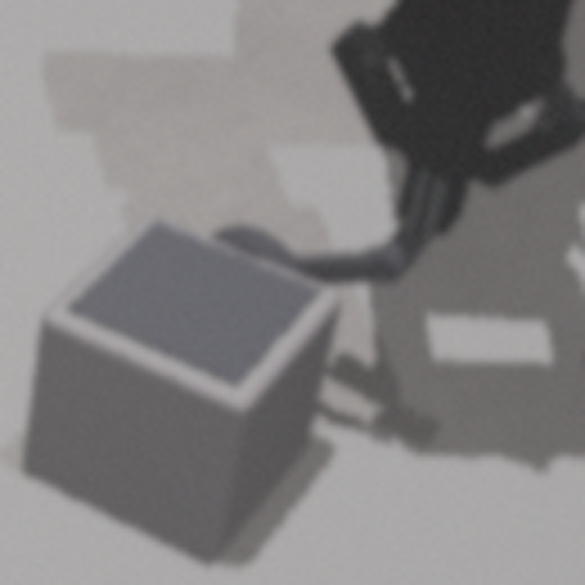

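Contact came at TCP z 0.145 as computed (0.1455), with 3.5 N. Now pressing.

Emit:
play_rows([
  [[0,0,0.005,0,0,0],[0,0,0.005,0,0,0],[0,0,0.005,0,0,0],[0,0,0.005,0,0,0],[0,0,0.005,0,0,0],[0,0,0.005,0,0,0],[0,0,0.005,0,0,0],[0,0,0.003,0,0,0],[0,0,0,0,0,0]],
])

```text
t: 18.55
tcp_pos: [0.4621, 0.3556, 0.1063]
tool_rot: [0.071, 0.997, -0.0, 0.0]
force: [1.7, 3.0, 3.6]
finger_gap: -0.002
```

Emit:
play_rows([
  [[0,0,0.005,0,0,0],[0,0,0.005,0,0,0],[0,0,0.005,0,0,0],[0,0,0.005,0,0,0],[0,0,0.005,0,0,0],[0,0,0.005,0,0,0],[0,0,0.002,0,0,0],[0,0,0,0,0,0],[0,0,0,0,0,0]],
])

```text
t: 19.68
tcp_pos: [0.461, 0.3531, 0.0741]
tool_rot: [0.07, 0.998, -0.003, -0.001]
force: [1.2, -5.1, 6.9]
finger_gap: 0.002
```

```bash
python3 - <<'E'
from station import manip
from h import *
st=manip.sense(); print(st["tcp_pos"],st["t"],st["force"])
S=manip.snapshot("scene");T=manip.snapshot("top")
a=cv2.resize(S["img"][170:300,370:500,::-1],None,fx=4.5,fy=4.5,interpolation=cv2.INTER_CUBIC)
cv2.imwrite("pics/b3.png",a)
E
```

```text
[0.46095144 0.35312261 0.07411584] 19.675 [ 1.15433988 -5.06131455  6.9488253 ]
```

View pics/b3.png

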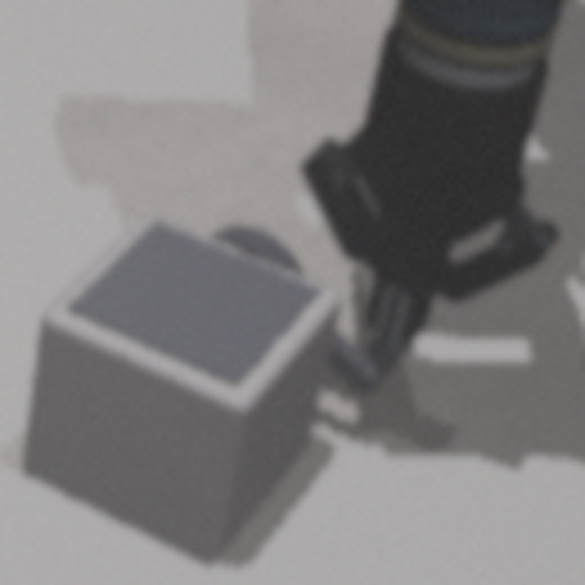

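Emit:
play_rows([
  [[0,-0.002,0.001,0,0,0],[0,-0.001,0.002,0,0,0],[0,0,0.0015,0,0,0],[0,0,0,0,0,0],[0,0,0,0,0,0],[0,0,0,0,0,0]],
])

```text
t: 20.52
tcp_pos: [0.4607, 0.3512, 0.07]
tool_rot: [0.07, 0.998, -0.002, -0.001]
force: [0.7, -1.8, 7.7]
finger_gap: 0.002
```

```bash
python3 - <<'E'
from station import manip
from h import *
st=manip.sense(); print(st["tcp_pos"],st["tool_rot"].round(4),st["t"],st["force"])
M=axes(st["tool_rot"]); tip=st["tcp_pos"]+.025*M[:,2]; print("tip",tip)
S=manip.snapshot("scene");T=manip.snapshot("top")
a=cv2.resize(S["img"][215:275,425:485,::-1],None,fx=9,fy=9,interpolation=cv2.INTER_CUBIC)
# predicted bar axis ends at several angles
c,s=np.cos(-.145),np.sin(-.145);o=np.array([.556,.271])
for d,col in((.7,(0,255,255)),(1.05,(0,255,0)),(1.2,(0,0,255))):
    ang=np.pi/6-d; y=.075*np.cos(ang);z=.075+.075*np.sin(ang)
    P=np.array([[o[0]+c*x-s*y,o[1]+s*x+c*y,z] for x in(-.079,-.125)])
    q=((proj(S,P)-[425,215]+.5)*9-.5).round().astype(int); cv2.line(a,tuple(map(int,q[0])),tuple(map(int,q[1])),col,1)
cv2.imwrite("pics/b4.png",a)
for l in("dial_bar",):
    for n,X in(("S",S),("T",T)):
        for r in manip.pinpoint(l,X): print(n,r["score"],r["point"])
P=np.array([[o[0]+c*-.102-s*.065,o[1]+s*-.102+c*.065,.0375]]);print(proj(S,P),proj(T,P))
E
```

```text
[0.46071929 0.35123206 0.06999817] [ 0.0703  0.9975 -0.0015 -0.001 ] 20.525 [ 0.71587727 -1.76935494  7.65753801]
tip [0.46066241 0.35116013 0.04499834]
S 0.68 [457.1, 248.5]
T 0.58 [181.8, 242.5]
[[453.79460109 248.86426444]] [[180.9034212  242.67846606]]
```

View pics/b4.png

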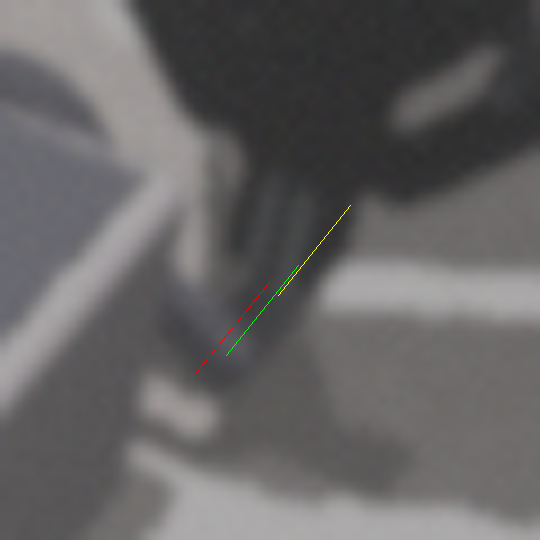

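Emit:
play_rows([
  [[0,0,0.001,0,0,0],[0,0,0.001,0,0,0],[0,0,0,0,0,0],[0,0,0,0,0,0],[0,0,0,0,0,0]],
])

```text
t: 21.35
tcp_pos: [0.4606, 0.3506, 0.0682]
tool_rot: [0.07, 0.998, -0.002, -0.001]
force: [1.2, -3.8, 9.9]
finger_gap: -0.006
```

Emit:
play_rows([
  [[0,0,0,0,0,0],[0,0,0,0,0,0],[0,0,0,0,0,0],[0,0,0,0,0,0]],
])

```text
t: 21.85
tcp_pos: [0.4606, 0.3506, 0.0682]
tool_rot: [0.07, 0.998, -0.002, -0.001]
force: [0.2, -4.5, 9.4]
finger_gap: -0.001
```

```bash
python3 - <<'E'
from station import manip
from h import *
T=manip.snapshot("top");S=manip.snapshot("scene")
cv2.imwrite("pics/z1.png",T["img"][:,:,::-1]);cv2.imwrite("pics/z2.png",cv2.resize(S["img"][160:300,160:480,::-1],None,fx=2.5,fy=2.5,interpolation=cv2.INTER_CUBIC))
E
```

```text
(no output)
```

View pics/z1.png

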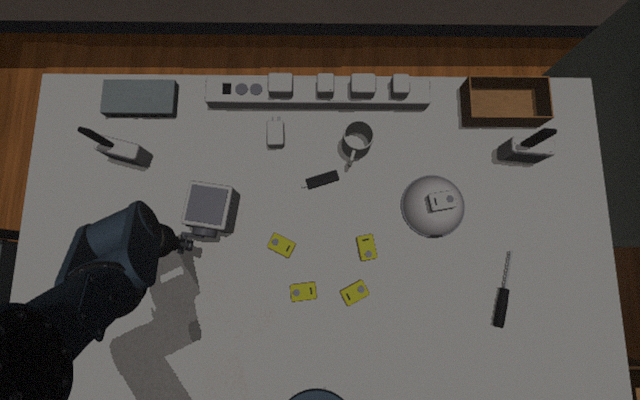

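View pics/z2.png

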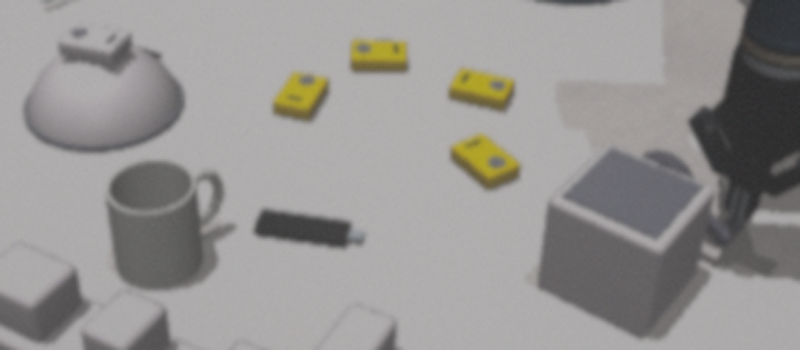

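The modem is on the crown at top (442,200), the bystanders and yellow look-alikes haven't moved, and the bar is held down at a steady force. Handing in.

```bash
python3 -c "
from station import manip
print(manip.sign_off()); s=manip.sense(); print(s['t'],s['tcp_pos'],s['force'])"
```

```text
the job is handed in; nothing more can be done
None
the job is handed in; nothing more can be done
```

The job is handed in at about 22 s. The white modem lies on the hub, right way up and released. The shut fingers are holding the dial's bar at the third click.

- **Modem:** the last pictures show it level on the dome, disc and dash up. A check just after release put it within about 1.5 px (roughly 4 mm) of the predicted spot, which is close to the camera calibration limit.
- **Dial:** at hand-in the hold was steady at 9.4–9.9 N, inside the 7–12 N given. From the fingertip height I work out the bar centre at about 35 mm and the dial angle at about 1.08 rad, a little past the third click at 1.05. There is no direct reading of the dial angle. The bar also drags the fingertips sideways with about 4–5 N.
- **Checks that disagreed:** my fit of the unit's pose was off by up to 3 px, and the trained network put the pressed bar about 3 px from my prediction in the scene camera. The top camera agreed within 1 px. I relied on the first contact with the bar, which came at TCP height 0.145 m against 0.1455 m predicted.
- **Everything else:** the stick modem, adaptor, mug and yellow look-alikes had not moved in the last pictures.

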